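# Torque-check sample canister caps and flag the loose one

### The job

Check all three sample canisters for a loose cap: turn each wing handle clockwise until it takes up its slack and bites, then load it to a check torque of 0.7 N m, never over 1 N m, which would harm a sound cap. A cap that gives way and just keeps turning at a light touch is loose: turn it no more than a quarter turn and flip the flag on that canister's foot fully over to its other side. Leave the other flags as they are, never turn a cap anticlockwise, and do not disturb the things around.

Things in the scene. Friction and masses are not known exactly. Their poses are not given: they have to be found in the camera images.
- pot_a_top (a point): Top centre of one of three like sample canisters bolted to the bench on 130 x 110 mm steel feet; any place may hold the loose one. White pot, grey ribbed screw cap 90 mm across, flat top 55 mm above the bench, wing handle on it. Point: on the axis at the cap's top, fixed (does not turn with the cap); x points to this canister's flag, z up.
- wing_a_grip (a point): Grip point of its wing handle: upright metal blade 46 mm long (x), 10 thick (y), 36 high above the cap; the point is on the axis, 25 mm above the cap's top, 80 above the bench. The wing first swings idly (under 0.05 N m): clockwise seen from above it meets a stop after an unknown 6 to 29 degrees, differing between canisters, and then drives the cap.
- cap_a_rim (a point): Lug on its cap's rim, level with the cap's top, 46 mm from the axis, at first on pot_top's x axis; turns with the cap only. A loose cap turns on with the wing at under 0.15 N m, through a quarter turn and more. A sound cap stands still to 0.4 N m, then creeps in proportion (6 degrees at 0.7 N m, 12 at 1.0) and stays there or springs back a little.
- flag_a_tab (a point): Tab (28 x 6 x 24 mm, white) of its flag: rod 8 mm thick, 52 mm from hinge to tab centre (this point), 64 to its end; z along the rod. Hinge 95 mm from the axis along pot_top's x, 16 mm above the bench. It starts leaning 20 to 29 degrees to pot_top's -y; pushed towards +y it flips over to a stop, 29 degrees to +y. Friction (0.035 N m) holds it.
- flag_a (a joint): Angle of that flag: 0 = leaning fully to pot_top's -y (not flagged), 1.0 rad = flipped fully over to +y (flagged).
- pot_b_top (a point): Top centre of one of three like sample canisters bolted to the bench on 130 x 110 mm steel feet; any place may hold the loose one. White pot, grey ribbed screw cap 90 mm across, flat top 55 mm above the bench, wing handle on it. Point: on the axis at the cap's top, fixed (does not turn with the cap); x points to this canister's flag, z up.
- wing_b_grip (a point): Grip point of its wing handle: upright metal blade 46 mm long (x), 10 thick (y), 36 high above the cap; the point is on the axis, 25 mm above the cap's top, 80 above the bench. The wing first swings idly (under 0.05 N m): clockwise seen from above it meets a stop after an unknown 6 to 29 degrees, differing between canisters, and then drives the cap.
- cap_b_rim (a point): Lug on its cap's rim, level with the cap's top, 46 mm from the axis, at first on pot_top's x axis; turns with the cap only. A loose cap turns on with the wing at under 0.15 N m, through a quarter turn and more. A sound cap stands still to 0.4 N m, then creeps in proportion (6 degrees at 0.7 N m, 12 at 1.0) and stays there or springs back a little.
- flag_b_tab (a point): Tab (28 x 6 x 24 mm, white) of its flag: rod 8 mm thick, 52 mm from hinge to tab centre (this point), 64 to its end; z along the rod. Hinge 95 mm from the axis along pot_top's x, 16 mm above the bench. It starts leaning 20 to 29 degrees to pot_top's -y; pushed towards +y it flips over to a stop, 29 degrees to +y. Friction (0.035 N m) holds it.
- flag_b (a joint): Angle of that flag: 0 = leaning fully to pot_top's -y (not flagged), 1.0 rad = flipped fully over to +y (flagged).
- pot_c_top (a point): Top centre of one of three like sample canisters bolted to the bench on 130 x 110 mm steel feet; any place may hold the loose one. White pot, grey ribbed screw cap 90 mm across, flat top 55 mm above the bench, wing handle on it. Point: on the axis at the cap's top, fixed (does not turn with the cap); x points to this canister's flag, z up.
- wing_c_grip (a point): Grip point of its wing handle: upright metal blade 46 mm long (x), 10 thick (y), 36 high above the cap; the point is on the axis, 25 mm above the cap's top, 80 above the bench. The wing first swings idly (under 0.05 N m): clockwise seen from above it meets a stop after an unknown 6 to 29 degrees, differing between canisters, and then drives the cap.
- cap_c_rim (a point): Lug on its cap's rim, level with the cap's top, 46 mm from the axis, at first on pot_top's x axis; turns with the cap only. A loose cap turns on with the wing at under 0.15 N m, through a quarter turn and more. A sound cap stands still to 0.4 N m, then creeps in proportion (6 degrees at 0.7 N m, 12 at 1.0) and stays there or springs back a little.
- flag_c_tab (a point): Tab (28 x 6 x 24 mm, white) of its flag: rod 8 mm thick, 52 mm from hinge to tab centre (this point), 64 to its end; z along the rod. Hinge 95 mm from the axis along pot_top's x, 16 mm above the bench. It starts leaning 20 to 29 degrees to pot_top's -y; pushed towards +y it flips over to a stop, 29 degrees to +y. Friction (0.035 N m) holds it.
- flag_c (a joint): Angle of that flag: 0 = leaning fully to pot_top's -y (not flagged), 1.0 rad = flipped fully over to +y (flagged).
- jar_mid (a point): Bystander: small glass jar, 56 mm across, 75 mm tall; point half-way up.
- beaker_mid (a point): Bystander: clear beaker, 66 mm across, 80 mm tall; point half-way up.
- scoop_mid (a point): Bystander: steel scoop lying on the bench; point at its middle.
Not all that is in view belongs to the job. Leave any red look-alike of the part that bears pot_a_top alone.

How it is judged (in metres and radians):
On the way, in this order (a step that is already met when the one before it is completed fails the run):
1. the loose cap has been turned clockwise past its slack, by at least 2 degrees (y of cap_c_rim in the frame of pot_c_top below -0.0014 m), for 0.1 s.
2. the loose canister's flag is flipped over (value of joint flag_c above 0.8 rad), for 0.1 s.
At the end, for the whole second after the job is handed in: Every cap has been driven clockwise by at least 2 degrees (lug 1.4 mm; about 0.5 N m on a sound cap), the loose canister's flag is flipped over (over 0.8 of 1.0 rad) and the two others are not (under 0.3 rad) (y of cap_a_rim in the frame of pot_a_top below -0.0014 m and y of cap_b_rim in the frame of pot_b_top below -0.0014 m and y of cap_c_rim in the frame of pot_c_top below -0.0014 m and value of joint flag_c above 0.8 rad and value of joint each of flag_a, flag_b below 0.3 rad); the robot touches nothing.
It fails at once if a sound cap is forced: driven over 12 degrees clockwise, that is over 1 N m (y of cap_a_rim in the frame of pot_a_top below -0.0098 m or y of cap_b_rim in the frame of pot_b_top below -0.0098 m).
It fails at once if the loose cap is turned on by more than a quarter turn clockwise (cap itself over 95 degrees) (x of cap_c_rim in the frame of pot_c_top below -0.004 m).
It fails at once if a cap is turned anticlockwise by more than 5 degrees (y of cap_a_rim in the frame of pot_a_top above 0.004 m or y of cap_b_rim in the frame of pot_b_top above 0.004 m or y of cap_c_rim in the frame of pot_c_top above 0.004 m).
It fails at once if a bystander is moved by over 20 mm (distance of any of jar_mid, beaker_mid, scoop_mid from where it was at the start of the episode above 0.02 m).
It also fails if it takes over 72 s, if anything falls off the work surface, if the arm or the gripper's body presses on something with over 40 N, if the wrist force passes 120 N, or if a joint passes its speed limit or range.

### The arm

A 6-joint arm with a two-finger parallel gripper is mounted at the origin on the work surface. World frame = base frame: x ahead of the robot, y to its left, z up, the work surface at z = 0. Lengths are in mm, angles in rad, forces in N, time in s.
With the tool pointing down it reaches from about 400 to 925 mm from the base axis. Payload 12.5 kg.
Tool frame: the origin (TCP) lies midway between the tips of the shut fingers; the grasp point (between the pads) lies 19 mm behind it; z points along the fingers, y is the line along which they close (so a half turn about z gives the same grasp; the last joint's range is limited). The gripper opens to 95 mm and grips with 3 to 60 N. Pads are 20 mm wide; open, the fingers measure 119 mm over their backs; the gripper's body (75 mm by 180 mm) begins 59 mm behind the grasp point.
Start: joints at [1.043, 0.491, 1.559, -0, 1.092, -0.106], TCP at [255.863, 570.246, 214.661] pointing down, gripper open.
Joint ranges: [-3.1, 3.1], [-0.84, 2.19], [0.05, 2.79], [-1.13, 4.28], [0.06, 2.93], [-2.69, 2.69]. Speed limits (rad/s): [2.22, 2.22, 2.79, 3.14, 3.14, 3.14].

### API

Orientations are given as [roll, pitch, yaw] about the fixed x, y, z axes, in that order (R = Rz(yaw) Ry(pitch) Rx(roll)).
In Python, from cell import state, read_camera, job_done gives the robot as it stands.
- The arm moves only by the tool carry_out, never from a script. Its argument "moves" is a list of rows, each an object with "slide": the shift along the tool's x, y, z as a fraction of full scale, a list of three; "spin": the turn about the tool's z as a fraction of full scale. A call has 1 to 12 rows; each row shifts and turns the commanded pose from where the row before left it, along the tool's axes as they then stand; what a row does not reach is not made up. Full scale, the value 1, is 0.4 m for a shift and 30 degrees for a turn. A row lasts 1/12 s, in which the tool goes at most 41.7 mm and 7.16 degrees, less where a joint would pass 70% of its speed; a pose out of reach is approached as far as the arm can. A call with a number of a shift or a turn outside -1 to 1 is refused whole. A call with a gripper value outside its range is refused whole. "hand" is the closure, from 0 (fully open) to 1 (shut), set as the call begins (left out, the last holds). The fingers move at their own pace and stop on an object; the grip force is fixed at half the most. Time passes only in rows, so rows that do not move let the fingers close. It gives the time, the measured TCP pose, the force, the opening and the grip force at its end, in the units of the state.
- state(): the state, without advancing time (a new reading comes with each control period).
- read_camera(name): name is "side" or "top" or "wrist"; returns a dict with "color" (420x560x3 uint8, red, green, blue), "K" (3x3 intrinsics, pixels), "R" (3x3) and "t" (3): a world point X has camera coordinates R X + t. Camera axes: x right, y down, z forward; pixel columns grow to the right and rows downward; lengths in mm; the calibration is good to about 2 mm. A picture is of the moment at which its call begins. There is no depth.
- job_done(): hands the job in; it is judged then, once.
The state is a dict: "t": time; "joints": joint angles; "qvel": joint speeds; "tau": joint torques, N m; "eef_pos": TCP position; "tcp_rot": TCP orientation; "ft_force": force on the tool from outside, world axes, zero at the start; "moment": the same for the moment, N m; "opening": opening from 0.0 (shut) to 1.0 (fully open); "grip_force": force on a finger pad.
Only numpy, scipy, OpenCV 4.12 (cv2) and the standard library are available. Lean on these libraries where they do the work, as an engineer would, in place of code of your own. Each camera call takes 0.05 s, during which the arm holds its last target. There are 200 camera calls.

## Working session

There is one attempt and no reset: what is moved stays moved. The work goes in short steps, Python scripts to look and compute and a tool call to move; the robot and the scene stay as the last step left them, time stands still between calls to the robot, and variables do not carry over. Pictures are saved under pics/ and viewed, at most 10 in all, crops included, and the job is handed in when it is done.

Besides the shell and the picture viewer there is one more tool, called after "Emit:" as name([rows], argument=value, ...), one row to a line, values as JSON. carry_out: Moves the arm, as the interface text tells. Shift numbers are shares of 0.4 m and turn numbers shares of 30 degrees, none past 1 either way. Its arguments: {"type":"object","properties":{"moves":{"type":"array"},"hand":{"type":"number"}},"required":["moves"]}

```bash
mkdir -p pics; ls
python3 - <<'E'
from cell import *
import cv2,pickle
s=state();print(s)
d={}
for n in("top","side"):
    c=read_camera(n);d[n]=c;cv2.imwrite(f"pics/{n}0.png",c["color"][:,:,::-1]);print(n,c["K"].tolist(),c["R"].tolist(),c["t"].tolist())
pickle.dump(d,open("c0.pkl","wb"))
E
```

```text
pics
{'t': 0.0, 'joints': array([ 1.04340509e+00,  4.91537891e-01,  1.55944392e+00, -3.50331093e-05,
        1.09169075e+00, -1.05583803e-01]), 'qvel': array([-4.35326274e-04, -2.53672115e-05,  6.24803559e-04,  4.66810966e-04,
        4.09493496e-04, -3.53685184e-04]), 'tau': array([ 2.75472514e-03, -6.12639999e+01, -2.58181733e+01,  6.93612196e-02,
        4.81085829e-02, -1.00339942e-04]), 'eef_pos': array([255.73762517, 570.02039213, 214.07711171]), 'tcp_rot': array([-3.14051548e+00, -8.29113755e-05,  2.71980134e+00]), 'ft_force': array([-0.30217684, -0.55298341, -0.46630897]), 'moment': array([0.00489541, 0.0096644 , 0.00463288]), 'grip_force': 0.0, 'opening': 0.9967200400279106}
top [[391.26287715542713, 0.0, 283.4953877174847], [0.0, 391.26287715542713, 214.58197672194612], [0.0, 0.0, 1.0]] [[0.020823252378538118, -0.9997348189775409, 0.009832796363338104], [-0.9988975107569865, -0.021217676599677583, -0.04187568749533876], [0.042073211951020366, -0.00894996780187855, -0.9990744431284737]] [-51.45099123042924, 517.9338659211381, 1224.2944258404286]
side [[470.3796319454534, 0.0, 280.1753857554043], [0.0, 470.3796319454534, 211.95756682744098], [0.0, 0.0, 1.0]] [[0.924712306319789, -0.3804301979403849, 0.013416968203604478], [-0.28441997844232286, -0.7139071947093227, -0.6398763890042622], [0.2530067714580097, 0.5878855176284792, -0.7683607172149612]] [-506.3948327833601, 167.61895912329055, 1173.6869568880172]
```

View pics/top0.png

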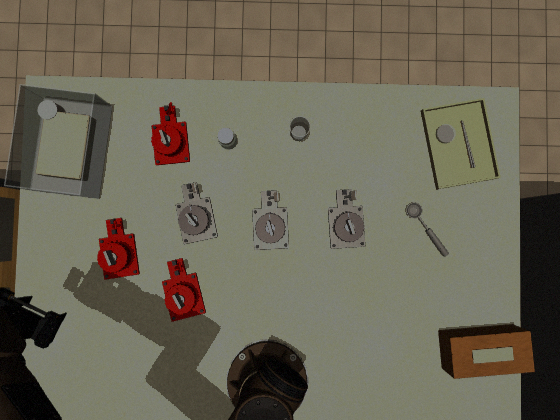

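View pics/side0.png

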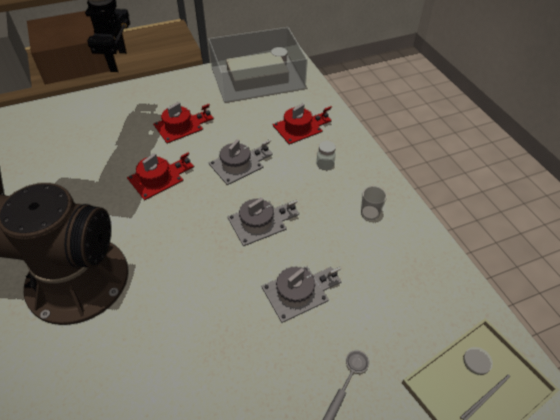

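The grey canisters are at about (195,220), (270,228) and (347,228) in the top view. The red look-alikes at (170,140), (118,258) and (183,300) are to be left alone. The jar is at (227,138), the beaker at (299,128) and the scoop at (425,228). I'll check the choice in one close crop.

```bash
cat > h.py <<'E'
import numpy as np,cv2
from cell import *
def ray(c,u,v,z):
    R,t,K=map(np.array,(c["R"],c["t"],c["K"]))
    d=R.T@np.linalg.inv(K)@[u,v,1]; o=-R.T@t
    return o+d*(z-o[2])/d[2]
def proj(c,X):
    p=np.array(c["K"])@(np.array(c["R"])@np.array(X)+c["t"]);return p[:2]/p[2]
E
python3 - <<'E'
from h import *
import pickle
c=pickle.load(open("c0.pkl","rb"))["top"]
im=c["color"][175:260,170:375,::-1]
cv2.imwrite("pics/crop.png",cv2.resize(im,None,fx=3.9,fy=3.9,interpolation=cv2.INTER_CUBIC))
for u,v in((195,220),(270,228),(347,228)):print(ray(c,u,v,55))
E
```

```text
[494.88218697 228.18398452  55.        ]
[4.75366974e+02 1.12487873e-02 5.50000000e+01]
[ 480.26669378 -234.3843919    55.        ]
```

View pics/crop.png

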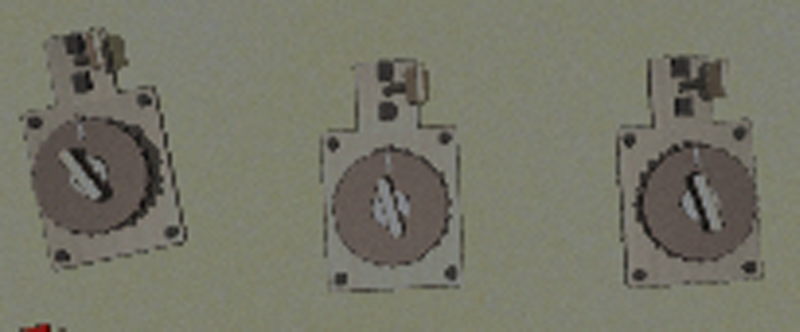

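Three grey canisters, each with its lug toward +x (up) and its flag leaning right. The cap centres are at crop (94,176), (391,206) and (698,202), and the wings are visible. I'll work out positions and the first approach.

```bash
cat >> h.py <<'E'
def rel(x,y,z,blade=None,s=None):
    "fractions of slide (tool axes) to reach TCP x,y,z; spin to put tool x along blade dir (deg, mod 180)"
    s=s or state(); r=s["tcp_rot"]
    from scipy.spatial.transform import Rotation as Ro
    R=Ro.from_euler('xyz',r).as_matrix()
    d=R.T@(np.array([x,y,z])-s["eef_pos"])/400
    yaw=np.degrees(r[2]); sp=None
    if blade is not None: sp=-(((blade-yaw)+90)%180-90)/30   # spin + = clockwise
    return d.round(4),sp,yaw
E
python3 - <<'E'
from h import *
import pickle
c=pickle.load(open("c0.pkl","rb"))["top"]
f=lambda u,v,z:ray(c,u/3.9+170-.4,v/3.9+175-.4,z)
for n,cc,lug,w1,w2 in(("L",(94,176),(80,132),(62,153),(106,200)),("M",(391,206),(388,160),(382,178),(402,236)),("R",(698,202),(696,155),(688,176),(713,230))):
    p=f(*cc,55);l=f(*lug,55);a=f(*w1,91);b=f(*w2,91);ang=lambda v:np.degrees(np.arctan2(v[1],v[0]))
    print(n,p.round(1),"lug",ang(l-p).round(1),"wing mid",((a+b)/2).round(1),"ang",ang(a-b).round(1),np.linalg.norm(a-b).round(1))
print(rel(490,232,170,45))
E
```

```text
L [495.6 232.1  55. ] lug 19.3 wing mid [494.2 231.8  91. ] ang 44.5 48.8
M [477.1   0.5  55. ] lug 5.0 wing mid [476.1  -1.2  91. ] ang 20.3 46.4
R [ 485.3 -239.1   55. ] lug 3.2 wing mid [ 484.  -234.7   91. ] ang 25.7 45.0
(array([-0.8803, -0.5312,  0.1107]), np.float64(-2.305453245291466), np.float64(155.83640264125603))
```

Emit:
carry_out([
  {"slide": [-0.08,-0.048,0.01],"spin": 0},
  {"slide": [-0.08,-0.048,0.01],"spin": 0},
  {"slide": [-0.08,-0.048,0.01],"spin": 0},
  {"slide": [-0.08,-0.048,0.01],"spin": 0},
  {"slide": [-0.08,-0.048,0.01],"spin": 0},
  {"slide": [-0.08,-0.048,0.01],"spin": 0},
  {"slide": [-0.08,-0.048,0.01],"spin": 0},
  {"slide": [-0.08,-0.048,0.01],"spin": 0},
  {"slide": [-0.08,-0.048,0.01],"spin": 0},
  {"slide": [-0.08,-0.048,0.01],"spin": 0},
  {"slide": [-0.08,-0.048,0.01],"spin": 0},
], hand=0.3)

```text
t: 1.02
eef_pos: [491.2, 231.7, 170.3]
tcp_rot: [-3.141, -0.0, 2.72]
ft_force: [0.6, 0.1, 0.2]
opening: 0.701
grip_force: 0.0
```

Emit:
carry_out([
  {"slide": [0,0,0],"spin": -0.23},
  {"slide": [0,0,0],"spin": -0.23},
  {"slide": [0,0,0],"spin": -0.23},
  {"slide": [0,0,0],"spin": -0.23},
  {"slide": [0,0,0],"spin": -0.23},
  {"slide": [0,0,0],"spin": -0.23},
  {"slide": [0,0,0],"spin": -0.23},
  {"slide": [0,0,0],"spin": -0.23},
  {"slide": [0,0,0],"spin": -0.23},
  {"slide": [0,0,0],"spin": -0.23},
  {"slide": [0,0,0],"spin": 0},
  {"slide": [0,0,0],"spin": 0},
])

```text
t: 2.02
eef_pos: [490.4, 233.4, 170.5]
tcp_rot: [3.141, -0.0, -2.363]
ft_force: [-1.1, -0.4, 0.5]
opening: 0.704
grip_force: 0.0
```

```bash
cat > look.py <<'E'
from h import *
import sys
c=read_camera("wrist");cv2.imwrite(sys.argv[1],c["color"][:,:,::-1])
import pickle;pickle.dump(c,open("w.pkl","wb"))
s=state();print(s["t"],s["eef_pos"],np.degrees(s["tcp_rot"]),s["ft_force"],s["moment"],s["opening"],s["joints"].round(2))
E
python3 look.py pics/w1.png
```

```text
2.0667 [490.44994984 233.43450177 170.51179863] [ 1.79990183e+02 -1.19532971e-02 -1.35413046e+02] [-0.60375145 -0.44469478 -0.07964694] [ 0.07704416  0.05903311 -0.01133256] 0.6975854902308276 [ 0.32  0.43  1.81  0.    0.9  -2.03]
```

View pics/w1.png

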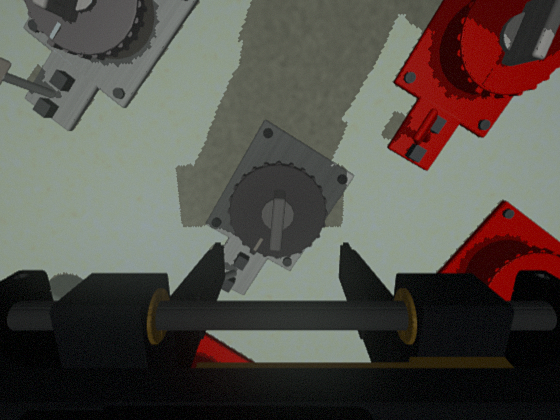

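The cap centre is near (278,211), the lug near (258,243), and the wing runs from (277,197) to (278,248). I'll measure it with the calibration.

Run:
```python
from h import *
import pickle
c=pickle.load(open("w.pkl","rb"))
print(ray(c,278,211,55),ray(c,258,243,55))
a=ray(c,278,248.5,91);b=ray(c,276.5,197,91);print(a,b,(a+b)/2,np.linalg.norm(a-b),np.degrees(np.arctan2(*(a-b)[1::-1])))
cv2.imwrite("pics/w1c.png",cv2.resize(c["color"][170:300,190:360,::-1],None,fx=4.4,fy=4.4,interpolation=cv2.INTER_CUBIC))
```

```text
[493.12876405 233.18509688  55.        ] [529.25736647 241.84753521  55.        ]
[508.82911891 249.02072594  91.        ] [477.94219989 217.07946825  91.        ] [493.3856594  233.05009709  91.        ] 44.43248484386783 45.96140760040401
```

View pics/w1c.png

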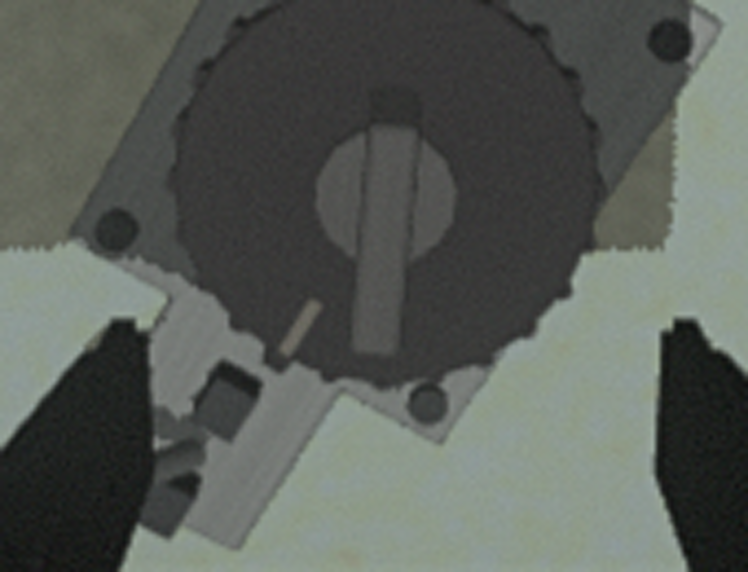

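Run:
```python
from h import *
import pickle
c=pickle.load(open("w.pkl","rb"))
a=ray(c,275.2,250.2,91);b=ray(c,279.8,198.4,91);g=np.degrees(np.arctan2(*(a-b)[1::-1]));print((a+b)/2,g)
print(rel(493.6,232.8,62,g))
```

```text
[494.24590755 234.09519734  91.        ] 39.574959150451036
(array([-0.0046, -0.0067,  0.2713]), np.float64(0.16706647980447922), np.float64(-135.4130464554146))
```

Emit:
carry_out([
  {"slide": [-0.005,-0.006,0.03],"spin": 0.07},
  {"slide": [0,0,0.06],"spin": 0.07},
  {"slide": [0,0,0.07],"spin": 0},
  {"slide": [0,0,0.06],"spin": 0},
  {"slide": [0,0,0.03],"spin": 0},
  {"slide": [0,0,0.021],"spin": 0},
  {"slide": [0,0,0],"spin": 0},
  {"slide": [0,0,0],"spin": 0},
])

```text
t: 2.73
eef_pos: [493.8, 233.2, 62.4]
tcp_rot: [3.142, 0.0, -2.434]
ft_force: [-0.6, -0.4, -0.3]
opening: 0.694
grip_force: 0.0
```

```bash
python3 -c "
from h import *
s=state();print(s)"
```

```text
{'t': 2.7333, 'joints': array([ 3.20237167e-01,  5.85940107e-01,  1.89652941e+00,  7.82252174e-05,
        6.59111145e-01, -1.95836730e+00]), 'qvel': array([ 0.00080032, -0.02034495, -0.00818271,  0.00059991,  0.00337116,
       -0.00815413]), 'tau': array([-4.64424805e-02, -5.61101675e+01, -1.56606978e+01, -3.83139099e-02,
       -3.25215922e-02,  3.57757160e-02]), 'eef_pos': array([493.81780121, 233.2194526 ,  62.44829869]), 'tcp_rot': array([ 3.14155283e+00,  2.92070368e-05, -2.43384635e+00]), 'ft_force': array([-0.61262281, -0.39478256, -0.31539946]), 'moment': array([0.09537116, 0.09938282, 0.02836227]), 'grip_force': 0.0, 'opening': 0.6944440834523669}
```

Emit:
carry_out([
  {"slide": [0,0,0],"spin": 0},
  {"slide": [0,0,0],"spin": 0},
  {"slide": [0,0,0],"spin": 0},
  {"slide": [0,0,0],"spin": 0},
  {"slide": [0,0,0],"spin": 0},
  {"slide": [0,0,0],"spin": 0},
  {"slide": [0,0,0],"spin": 0},
  {"slide": [0,0,0],"spin": 0},
  {"slide": [0,0,0],"spin": 0},
  {"slide": [0,0,0],"spin": 0},
], hand=1)

```text
t: 3.57
eef_pos: [494.4, 232.5, 62.3]
tcp_rot: [-3.14, 0.0, -2.432]
ft_force: [3.9, -5.5, 0.4]
opening: 0.104
grip_force: 30.0
```

```bash
cat > st.py <<'E'
from h import *
s=state();print("t%.2f"%s["t"],s["eef_pos"].round(2),np.degrees(s["tcp_rot"]).round(2),s["ft_force"].round(2),s["moment"].round(3),"op %.3f gf %.1f"%(s["opening"],s["grip_force"]),s["joints"].round(3),s["tau"].round(2))
E
python3 st.py
```

```text
t3.57 [494.37 232.48  62.28] [-1.7991e+02  2.0000e-02 -1.3933e+02] [ 3.9  -5.53  0.4 ] [-0.877 -0.733 -0.028] op 0.104 gf 30.0 [ 0.319  0.586  1.897 -0.002  0.658 -1.96 ] [ 4.140e+00 -5.791e+01 -1.543e+01  1.100e+00  4.300e-01 -5.000e-02]
```

Emit:
carry_out([
  {"slide": [0,-0.0022,0],"spin": 0},
  {"slide": [0,0,0],"spin": 0.06},
  {"slide": [0,0,0],"spin": 0.06},
  {"slide": [0,0,0],"spin": 0.06},
  {"slide": [0,0,0],"spin": 0},
  {"slide": [0,0,0],"spin": 0},
])

```text
t: 4.07
eef_pos: [494.3, 232.6, 62.3]
tcp_rot: [3.142, 0.0, -2.526]
ft_force: [0.1, 0.1, 1.2]
opening: 0.104
grip_force: 30.0
```

```bash
python3 st.py
```

```text
t4.07 [494.32 232.58  62.28] [ 1.8000e+02  2.0000e-02 -1.4472e+02] [0.05 0.09 1.22] [ 0.215 -0.023 -0.033] op 0.104 gf 30.0 [ 0.319  0.586  1.896  0.     0.659 -1.868] [ -0.1  -57.39 -15.82  -0.14   0.2    0.15]
```

Emit:
carry_out([
  {"slide": [0,0,0],"spin": 0.06},
  {"slide": [0,0,0],"spin": 0.06},
  {"slide": [0,0,0],"spin": 0},
  {"slide": [0,0,0],"spin": 0},
])

```text
t: 4.4
eef_pos: [494.2, 232.7, 62.3]
tcp_rot: [3.141, 0.0, -2.588]
ft_force: [0.5, 2.4, 0.8]
opening: 0.104
grip_force: 30.0
```

```bash
python3 st.py
```

```text
t4.40 [494.21 232.7   62.28] [ 1.7999e+02  2.0000e-02 -1.4828e+02] [0.45 2.41 0.76] [ 0.624  0.207 -0.029] op 0.104 gf 30.0 [ 0.319  0.586  1.896  0.     0.659 -1.806] [ -1.44 -57.26 -15.81  -0.54   0.19   0.15]
```

Emit:
carry_out([
  {"slide": [0,0,0],"spin": 0.06},
  {"slide": [0,0,0],"spin": 0.06},
  {"slide": [0,0,0],"spin": 0},
  {"slide": [0,0,0],"spin": 0},
])

```text
t: 4.73
eef_pos: [494.1, 232.8, 62.3]
tcp_rot: [3.141, 0.0, -2.65]
ft_force: [-1.6, 5.8, 1.8]
opening: 0.104
grip_force: 30.0
```

```bash
python3 st.py
```

```text
t4.73 [494.13 232.82  62.29] [ 1.7998e+02  1.0000e-02 -1.5186e+02] [-1.61  5.77  1.79] [ 1.106  0.336 -0.031] op 0.104 gf 30.0 [ 3.190e-01  5.860e-01  1.896e+00  1.000e-03  6.590e-01 -1.743e+00] [ -2.95 -57.15 -15.81  -1.     0.17   0.11]
```

Emit:
carry_out([
  {"slide": [0,0,0],"spin": 0.06},
  {"slide": [0,0,0],"spin": 0.06},
  {"slide": [0,0,0],"spin": 0},
  {"slide": [0,0,0],"spin": 0},
])

```text
t: 5.07
eef_pos: [494.1, 232.9, 62.3]
tcp_rot: [3.141, 0.0, -2.712]
ft_force: [-0.7, 6.7, 0.9]
opening: 0.104
grip_force: 30.1
```

```bash
python3 st.py
```

```text
t5.07 [494.11 232.93  62.3 ] [ 1.7998e+02  2.0000e-02 -1.5540e+02] [-0.72  6.72  0.87] [1.347 0.361 0.494] op 0.104 gf 30.1 [ 3.190e-01  5.860e-01  1.896e+00  1.000e-03  6.590e-01 -1.681e+00] [ -4.07 -57.02 -15.8   -0.82   0.18   0.56]
```

Emit:
carry_out([
  {"slide": [0,0,0],"spin": 0.06},
  {"slide": [0,0,0],"spin": 0.06},
  {"slide": [0,0,0],"spin": 0},
  {"slide": [0,0,0],"spin": 0},
])

```text
t: 5.4
eef_pos: [494.1, 233.0, 62.3]
tcp_rot: [3.141, 0.0, -2.775]
ft_force: [-2.6, 7.5, 2.1]
opening: 0.108
grip_force: 30.4
```

```bash
python3 st.py
```

```text
t5.40 [494.06 233.04  62.29] [ 1.7998e+02  1.0000e-02 -1.5897e+02] [-2.58  7.52  2.06] [1.486 0.384 0.562] op 0.108 gf 30.4 [ 3.200e-01  5.860e-01  1.896e+00  1.000e-03  6.590e-01 -1.619e+00] [ -4.79 -56.98 -15.78  -0.83   0.19   0.73]
```

Emit:
carry_out([
  {"slide": [0,0,0],"spin": 0.05},
  {"slide": [0,0,0],"spin": 0.05},
  {"slide": [0,0,0],"spin": 0},
  {"slide": [0,0,0],"spin": 0},
])

```text
t: 5.73
eef_pos: [493.9, 233.1, 62.3]
tcp_rot: [3.141, -0.0, -2.827]
ft_force: [-2.4, 8.0, 1.4]
opening: 0.108
grip_force: 30.7
```

```bash
python3 st.py
```

```text
t5.73 [493.93 233.07  62.32] [ 179.98   -0.   -161.96] [-2.39  7.95  1.36] [1.502 0.519 0.62 ] op 0.108 gf 30.7 [ 3.200e-01  5.860e-01  1.897e+00  1.000e-03  6.590e-01 -1.566e+00] [-5.100e+00 -5.674e+01 -1.597e+01 -8.600e-01  5.000e-02  7.500e-01]
```

Emit:
carry_out([
  {"slide": [0,0,0],"spin": 0.06},
  {"slide": [0,0,0],"spin": 0},
  {"slide": [0,0,0],"spin": 0},
])

```text
t: 5.98
eef_pos: [493.9, 233.1, 62.3]
tcp_rot: [3.141, 0.0, -2.858]
ft_force: [-2.4, 7.9, 2.5]
opening: 0.115
grip_force: 31.4
```

```bash
python3 st.py; python3 look.py pics/w2.png >/dev/null
```

```text
t5.98 [493.93 233.07  62.33] [ 179.98    0.   -163.75] [-2.35  7.9   2.5 ] [1.557 0.462 0.738] op 0.115 gf 31.4 [ 3.200e-01  5.860e-01  1.897e+00  1.000e-03  6.590e-01 -1.535e+00] [-5.370e+00 -5.672e+01 -1.596e+01 -8.200e-01  4.000e-02  8.600e-01]
```

View pics/w2.png

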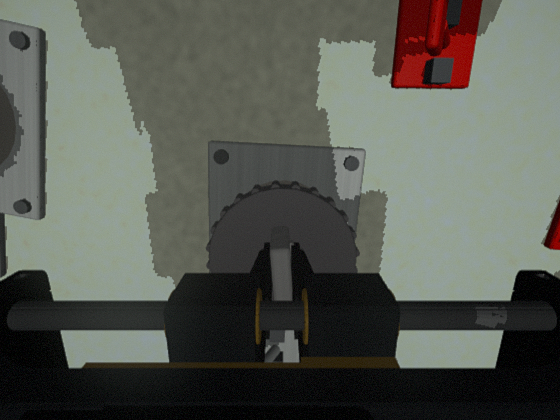

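The left canister is sound: it bit at about 14°, held 0.74 N m and crept in proportion. The picture shows the fingers still on its blade at (280,250). I'll release it and go to the middle one.

Emit:
carry_out([
  {"slide": [0,0,0],"spin": 0},
  {"slide": [0,0,0],"spin": 0},
  {"slide": [0,0,0],"spin": 0},
  {"slide": [0,0,0],"spin": 0},
  {"slide": [0,0,0],"spin": 0},
  {"slide": [0,0,-0.05],"spin": 0},
  {"slide": [0,0,-0.1],"spin": 0},
  {"slide": [0,0,-0.1],"spin": 0},
  {"slide": [0,0,-0.02],"spin": 0},
  {"slide": [0,0,0],"spin": 0},
], hand=0.3)

```text
t: 6.87
eef_pos: [495.3, 232.8, 173.0]
tcp_rot: [3.141, 0.005, -2.862]
ft_force: [0.0, 0.1, 0.2]
opening: 0.69
grip_force: 0.0
```

```bash
python3 -c "
from h import *
print(rel(475,0,170,20))"
```

```text
(array([ 0.2097, -0.5452,  0.0062]), np.float64(-0.13189528188171), np.float64(-163.95685845645127))
```

Emit:
carry_out([
  {"slide": [0.035,-0.09,0],"spin": 0},
  {"slide": [0.035,-0.091,0],"spin": 0},
  {"slide": [0.035,-0.091,0],"spin": 0},
  {"slide": [0.035,-0.091,0],"spin": 0},
  {"slide": [0.035,-0.091,0],"spin": 0},
  {"slide": [0.035,-0.091,0.006],"spin": 0},
  {"slide": [0,0,0],"spin": -0.13},
  {"slide": [0,0,0],"spin": 0},
  {"slide": [0,0,0],"spin": 0},
])

```text
t: 7.62
eef_pos: [473.3, -0.3, 166.7]
tcp_rot: [3.141, -0.002, -2.796]
ft_force: [0.2, -0.5, 0.5]
opening: 0.702
grip_force: 0.0
```

```bash
cat > lk.py <<'E'
import sys,subprocess
from h import *
import pickle
subprocess.run(["python3","look.py","/tmp/x.png"])
c=pickle.load(open("w.pkl","rb"))
cv2.imwrite(sys.argv[1],cv2.resize(c["color"][150:290,180:380,::-1],None,fx=4,fy=4,interpolation=cv2.INTER_CUBIC))
E
python3 lk.py pics/m1.png
```

```text
7.6667 [4.73410514e+02 2.82453700e-01 1.66967478e+02] [ 1.79952458e+02 -6.77052650e-02 -1.60154795e+02] [-0.16718253  0.49627047  0.36519978] [0.01710854 0.06835562 0.06382196] 0.6982861302553403 [-0.14  0.34  1.98  0.    0.83 -2.06]
```

View pics/m1.png

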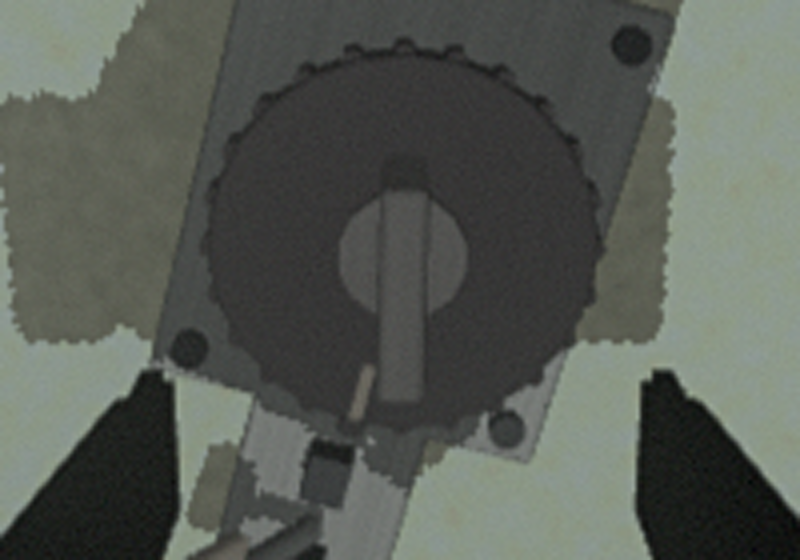

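The blade runs from crop (405,192) to (400,403), and the cap centre is near (405,245).

```bash
cat > bl.py <<'E'
from h import *
import pickle,sys
c=pickle.load(open("w.pkl","rb"));q=list(map(float,sys.argv[1:]))
f=lambda u,v,z:ray(c,180+u/4-.4,150+v/4-.4,z)
a=f(*q[2:4],91);b=f(*q[:2],91);g=np.degrees(np.arctan2(*(a-b)[1::-1]));m=(a+b)/2
print(m,g,f(*q[4:6],55));print(rel(m[0],m[1],62,g))
E
python3 bl.py 405 192 400 403 405 245
```

```text
[474.65120046  -0.51423099  91.        ] 18.40866072755412 [ 4.73348321e+02 -4.25827669e-01  5.50000000e+01]
(array([-0.0026, -0.0031,  0.2624]), np.float64(0.047884813243839135), np.float64(-160.1547948751307))
```

Emit:
carry_out([
  {"slide": [-0.002,-0.003,0.03],"spin": 0.04},
  {"slide": [0,0,0.06],"spin": 0},
  {"slide": [0,0,0.07],"spin": 0},
  {"slide": [0,0,0.06],"spin": 0},
  {"slide": [0,0,0.03],"spin": 0},
  {"slide": [0,0,0.012],"spin": 0},
  {"slide": [0,0,0],"spin": 0},
])

```text
t: 8.25
eef_pos: [474.4, -0.0, 62.0]
tcp_rot: [3.14, -0.002, -2.814]
ft_force: [0.1, 0.4, -0.1]
opening: 0.699
grip_force: 0.0
```

Emit:
carry_out([
  {"slide": [0,0,0],"spin": 0},
  {"slide": [0,0,0],"spin": 0},
  {"slide": [0,0,0],"spin": 0},
  {"slide": [0,0,0],"spin": 0},
  {"slide": [0,0,0],"spin": 0},
  {"slide": [0,0,0],"spin": 0},
  {"slide": [0,0,0],"spin": 0},
  {"slide": [0,0,0],"spin": 0},
  {"slide": [0,0,0],"spin": 0},
  {"slide": [0,0,0],"spin": 0},
], hand=1)

```text
t: 9.08
eef_pos: [474.8, -0.9, 63.1]
tcp_rot: [3.141, -0.0, -2.815]
ft_force: [-0.2, 2.0, 1.7]
opening: 0.103
grip_force: 30.0
```

```bash
python3 st.py
```

```text
t9.08 [474.79  -0.89  63.06] [ 179.97   -0.   -161.28] [-0.21  2.04  1.73] [0.45  0.157 0.012] op 0.103 gf 30.0 [-1.410e-01  5.170e-01  2.069e+00  1.000e-03  5.560e-01 -2.039e+00] [-1.310e+00 -4.973e+01 -1.347e+01 -4.600e-01 -9.000e-02  1.000e-02]
```

Well centred. I'll turn in steps.

Emit:
carry_out([
  {"slide": [0,0,0],"spin": 0.06},
  {"slide": [0,0,0],"spin": 0.06},
  {"slide": [0,0,0],"spin": 0.06},
  {"slide": [0,0,0],"spin": 0},
  {"slide": [0,0,0],"spin": 0},
])

```text
t: 9.5
eef_pos: [474.7, -0.7, 63.0]
tcp_rot: [3.141, -0.0, -2.908]
ft_force: [0.0, 5.9, 3.0]
opening: 0.103
grip_force: 30.0
```

```bash
python3 st.py
```

```text
t9.50 [474.7   -0.74  63.02] [ 1.7997e+02 -1.0000e-02 -1.6662e+02] [0.01 5.86 2.97] [ 1.152  0.083 -0.056] op 0.103 gf 30.0 [-1.410e-01  5.170e-01  2.069e+00  1.000e-03  5.560e-01 -1.946e+00] [ -2.62 -49.77 -13.99  -0.83  -0.31   0.14]
```

Emit:
carry_out([
  {"slide": [0,0,0],"spin": 0.06},
  {"slide": [0,0,0],"spin": 0.06},
  {"slide": [0,0,0],"spin": 0},
  {"slide": [0,0,0],"spin": 0},
])

```text
t: 9.83
eef_pos: [474.7, -0.6, 63.0]
tcp_rot: [3.141, -0.0, -2.971]
ft_force: [0.0, 6.3, 2.4]
opening: 0.107
grip_force: 30.0
```

```bash
python3 st.py
```

```text
t9.83 [474.68  -0.62  63.03] [ 1.7996e+02 -1.0000e-02 -1.7022e+02] [0.   6.26 2.38] [1.349 0.131 0.09 ] op 0.107 gf 30.0 [-1.410e-01  5.170e-01  2.069e+00  1.000e-03  5.560e-01 -1.883e+00] [ -3.23 -49.73 -14.05  -1.01  -0.35   0.1 ]
```

Emit:
carry_out([
  {"slide": [0,0,0],"spin": 0.06},
  {"slide": [0,0,0],"spin": 0.06},
  {"slide": [0,0,0],"spin": 0},
  {"slide": [0,0,0],"spin": 0},
])

```text
t: 10.17
eef_pos: [474.7, -0.5, 63.0]
tcp_rot: [3.141, -0.0, -3.034]
ft_force: [-0.2, 9.3, 2.5]
opening: 0.104
grip_force: 30.0
```

```bash
python3 st.py
```

```text
t10.17 [474.67  -0.53  63.05] [ 1.7996e+02 -1.0000e-02 -1.7382e+02] [-0.16  9.32  2.53] [ 1.651  0.118 -0.041] op 0.104 gf 30.0 [-1.410e-01  5.170e-01  2.069e+00  1.000e-03  5.560e-01 -1.821e+00] [ -3.85 -49.69 -14.09  -1.19  -0.37   0.1 ]
```

Emit:
carry_out([
  {"slide": [0,0.0025,0],"spin": 0.06},
  {"slide": [0,0,0],"spin": 0.06},
  {"slide": [0,0,0],"spin": 0},
  {"slide": [0,0,0],"spin": 0},
])

```text
t: 10.5
eef_pos: [474.7, -0.2, 63.0]
tcp_rot: [-3.142, -0.0, -3.096]
ft_force: [-1.8, -0.2, 2.1]
opening: 0.107
grip_force: 30.0
```

```bash
python3 st.py
```

```text
t10.50 [ 4.7467e+02 -2.1000e-01  6.3040e+01] [-1.8000e+02 -1.0000e-02 -1.7737e+02] [-1.81 -0.16  2.13] [-0.016  0.248 -0.035] op 0.107 gf 30.0 [-0.14   0.517  2.069 -0.     0.556 -1.756] [ 2.700e-01 -4.976e+01 -1.391e+01  4.000e-02 -2.800e-01  1.400e-01]
```

Emit:
carry_out([
  {"slide": [0,0,0],"spin": 0.06},
  {"slide": [0,0,0],"spin": 0.06},
  {"slide": [0,0,0],"spin": 0},
  {"slide": [0,0,0],"spin": 0},
])

```text
t: 10.83
eef_pos: [474.7, -0.1, 63.0]
tcp_rot: [3.141, -0.0, 3.125]
ft_force: [-1.1, 1.4, 2.5]
opening: 0.101
grip_force: 30.0
```

```bash
python3 st.py
```

```text
t10.83 [ 4.7468e+02 -9.0000e-02  6.3030e+01] [ 1.7999e+02 -1.0000e-02  1.7904e+02] [-1.08  1.4   2.53] [ 0.176  0.306 -0.052] op 0.101 gf 30.0 [-0.14   0.517  2.069  0.     0.556 -1.694] [ -0.34 -49.64 -14.05  -0.12  -0.36   0.13]
```

Emit:
carry_out([
  {"slide": [0,0,0],"spin": 0.06},
  {"slide": [0,0,0],"spin": 0.06},
  {"slide": [0,0,0],"spin": 0},
  {"slide": [0,0,0],"spin": 0},
])

```text
t: 11.17
eef_pos: [474.7, 0.0, 63.0]
tcp_rot: [3.141, -0.0, 3.062]
ft_force: [-1.2, 2.7, 2.6]
opening: 0.102
grip_force: 30.0
```

```bash
python3 st.py
```

```text
t11.17 [4.7469e+02 1.0000e-02 6.3040e+01] [ 1.7999e+02 -1.0000e-02  1.7545e+02] [-1.19  2.69  2.64] [ 0.507  0.313 -0.04 ] op 0.102 gf 30.0 [-0.139  0.517  2.069  0.     0.556 -1.631] [ -1.21 -49.55 -14.17  -0.38  -0.43   0.14]
```

Emit:
carry_out([
  {"slide": [0,0,0],"spin": 0.06},
  {"slide": [0,0,0],"spin": 0.06},
  {"slide": [0,0,0],"spin": 0},
  {"slide": [0,0,0],"spin": 0},
])

```text
t: 11.5
eef_pos: [474.7, 0.1, 63.0]
tcp_rot: [3.141, -0.0, 3.0]
ft_force: [-2.5, 5.7, 2.9]
opening: 0.105
grip_force: 30.0
```

```bash
python3 st.py
```

```text
t11.50 [4.747e+02 8.000e-02 6.302e+01] [ 1.7999e+02 -1.0000e-02  1.7188e+02] [-2.51  5.69  2.94] [0.932 0.241 0.341] op 0.105 gf 30.0 [-0.139  0.517  2.069  0.     0.556 -1.568] [ -2.6  -49.5  -14.26  -0.41  -0.48   0.47]
```

Emit:
carry_out([
  {"slide": [0,0,0],"spin": 0.06},
  {"slide": [0,0,0],"spin": 0.06},
  {"slide": [0,0,0],"spin": 0},
  {"slide": [0,0,0],"spin": 0},
])

```text
t: 11.83
eef_pos: [474.7, 0.2, 63.0]
tcp_rot: [3.141, -0.0, 2.937]
ft_force: [-2.0, 6.7, 2.9]
opening: 0.103
grip_force: 30.2
```

```bash
python3 st.py
```

```text
t11.83 [4.7469e+02 1.7000e-01 6.3020e+01] [ 1.7999e+02 -1.0000e-02  1.6828e+02] [-2.02  6.68  2.91] [1.195 0.162 0.527] op 0.103 gf 30.2 [-0.139  0.517  2.069  0.     0.556 -1.506] [ -3.41 -49.49 -14.23  -0.41  -0.47   0.63]
```

Emit:
carry_out([
  {"slide": [0,0,0],"spin": 0.05},
  {"slide": [0,0,0],"spin": 0.05},
  {"slide": [0,0,0],"spin": 0},
  {"slide": [0,0,0],"spin": 0},
])

```text
t: 12.17
eef_pos: [474.7, 0.2, 63.0]
tcp_rot: [3.141, -0.0, 2.885]
ft_force: [-0.7, 7.2, 2.2]
opening: 0.106
grip_force: 30.5
```

```bash
python3 st.py
```

```text
t12.17 [4.7468e+02 2.1000e-01 6.3010e+01] [ 1.7999e+02 -1.0000e-02  1.6530e+02] [-0.71  7.22  2.17] [1.249 0.182 0.643] op 0.106 gf 30.5 [-0.139  0.517  2.069  0.     0.556 -1.453] [ -3.87 -49.49 -14.2   -0.4   -0.46   0.74]
```

Emit:
carry_out([
  {"slide": [0,0,0],"spin": 0.05},
  {"slide": [0,0,0],"spin": 0},
  {"slide": [0,0,0],"spin": 0},
])

```text
t: 12.42
eef_pos: [474.7, 0.3, 63.0]
tcp_rot: [3.141, -0.0, 2.859]
ft_force: [-0.7, 7.9, 2.8]
opening: 0.107
grip_force: 30.8
```

```bash
python3 st.py
```

```text
t12.42 [4.7469e+02 2.6000e-01 6.3020e+01] [ 1.7999e+02 -1.0000e-02  1.6381e+02] [-0.72  7.94  2.82] [1.349 0.187 0.721] op 0.107 gf 30.8 [-0.139  0.517  2.069  0.     0.556 -1.427] [ -4.08 -49.48 -14.19  -0.39  -0.45   0.79]
```

Emit:
carry_out([
  {"slide": [0,0,0],"spin": 0},
  {"slide": [0,0,0],"spin": 0},
  {"slide": [0,0,0],"spin": 0},
  {"slide": [0,0,0],"spin": 0},
  {"slide": [0,0,0],"spin": 0},
  {"slide": [0,0,-0.05],"spin": 0},
  {"slide": [0,0,-0.1],"spin": 0},
  {"slide": [0,0,-0.1],"spin": 0},
  {"slide": [0,0,-0.02],"spin": 0},
  {"slide": [0,0,0],"spin": 0},
], hand=0.3)

```text
t: 13.25
eef_pos: [475.9, -0.3, 173.5]
tcp_rot: [3.141, 0.005, 2.856]
ft_force: [-0.3, -0.4, -0.9]
opening: 0.691
grip_force: 0.0
```

```bash
python3 -c "
from h import *
print(rel(482,-236,170,24))"; python3 st.py
```

```text
(array([-0.1806, -0.5611,  0.0091]), np.float64(-1.3453757456324837), np.float64(163.6387276310255))
t13.25 [ 4.7590e+02 -2.9000e-01  1.7346e+02] [179.95   0.31 163.64] [-0.28 -0.41 -0.86] [-0.008 -0.027  0.025] op 0.691 gf 0.0 [-0.14   0.333  1.966  0.     0.836 -1.425] [ 1.000e-01 -4.789e+01 -2.211e+01 -2.000e-02  8.200e-01 -0.000e+00]
```

The middle one is sound too (0.72 N m). Now the right one, with the half-turned wrist to stay clear of the joint limit.

Emit:
carry_out([
  {"slide": [-0.03,-0.094,0.001],"spin": 0},
  {"slide": [-0.03,-0.094,0.001],"spin": 0},
  {"slide": [-0.03,-0.094,0.001],"spin": 0},
  {"slide": [-0.03,-0.094,0.001],"spin": 0},
  {"slide": [-0.03,-0.094,0.001],"spin": 0},
  {"slide": [-0.03,-0.092,0.001],"spin": 0},
])

```text
t: 13.75
eef_pos: [479.6, -237.9, 166.8]
tcp_rot: [3.141, -0.002, 2.856]
ft_force: [0.8, 0.4, 0.2]
opening: 0.7
grip_force: 0.0
```

Emit:
carry_out([
  {"slide": [0,0,0],"spin": 0.23},
  {"slide": [0,0,0],"spin": 0.23},
  {"slide": [0,0,0],"spin": 0.23},
  {"slide": [0,0,0],"spin": 0.23},
  {"slide": [0,0,0],"spin": 0.23},
  {"slide": [0,0,0],"spin": 0.23},
  {"slide": [0,0,0],"spin": 0.23},
  {"slide": [0,0,0],"spin": 0.23},
  {"slide": [0,0,0],"spin": 0.23},
  {"slide": [0,0,0],"spin": 0.23},
  {"slide": [0,0,0],"spin": 0.23},
])

```text
t: 14.67
eef_pos: [480.0, -235.8, 166.7]
tcp_rot: [-3.139, -0.001, 1.525]
ft_force: [-0.3, -0.1, 0.3]
opening: 0.699
grip_force: 0.0
```

Emit:
carry_out([
  {"slide": [0,0,0],"spin": 0.23},
  {"slide": [0,0,0],"spin": 0.23},
  {"slide": [0,0,0],"spin": 0.23},
  {"slide": [0,0,0],"spin": 0.23},
  {"slide": [0,0,0],"spin": 0.23},
  {"slide": [0,0,0],"spin": 0.23},
  {"slide": [0,0,0],"spin": 0.23},
  {"slide": [0,0,0],"spin": 0.23},
  {"slide": [0,0,0],"spin": 0.23},
  {"slide": [0,0,0],"spin": 0.05},
  {"slide": [0,0,0],"spin": 0},
  {"slide": [0,0,0],"spin": 0},
])

```text
t: 15.67
eef_pos: [480.1, -235.9, 167.2]
tcp_rot: [-3.14, 0.001, 0.423]
ft_force: [0.4, 0.7, -0.0]
opening: 0.703
grip_force: 0.0
```

```bash
python3 lk.py pics/r1.png
```

```text
15.7167 [ 480.17635479 -235.91319949  167.4992016 ] [-1.79918976e+02  4.71435213e-02  2.42245018e+01] [ 0.60642561 -0.36097299 -0.89546895] [-0.04349122  0.12280745  0.06402615] 0.701443614118637 [-0.58  0.42  1.83  0.    0.89  0.57]
```

View pics/r1.png

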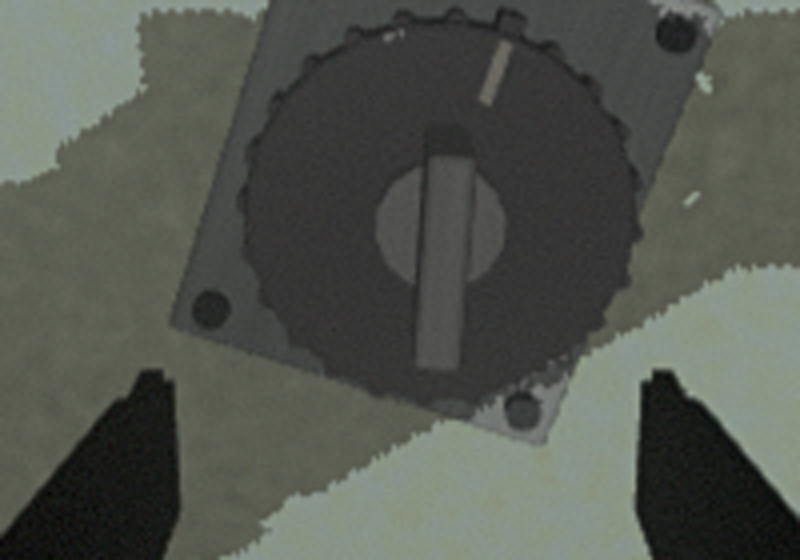

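The blade runs from (452,157) to (439,370), and the cap centre is near (442,212).

```bash
python3 bl.py 452 157 439 370 442 212
```

```text
[ 484.47492221 -241.65372474   91.        ] -158.66605373195966 [ 486.10928136 -241.09366      55.        ]
(array([0.0041, 0.0179, 0.2637]), np.float64(0.09635185158142576), np.float64(24.22450181548311))
```

Emit:
carry_out([
  {"slide": [0.005,0.018,0.03],"spin": 0.09},
  {"slide": [0,0,0.06],"spin": 0},
  {"slide": [0,0,0.07],"spin": 0},
  {"slide": [0,0,0.06],"spin": 0},
  {"slide": [0,0,0.03],"spin": 0},
  {"slide": [0,0,0.013],"spin": 0},
  {"slide": [0,0,0],"spin": 0},
])

```text
t: 16.3
eef_pos: [484.8, -241.5, 62.1]
tcp_rot: [-3.14, 0.001, 0.375]
ft_force: [-1.0, 1.0, 0.2]
opening: 0.699
grip_force: 0.0
```

Emit:
carry_out([
  {"slide": [0,0,0],"spin": 0},
  {"slide": [0,0,0],"spin": 0},
  {"slide": [0,0,0],"spin": 0},
  {"slide": [0,0,0],"spin": 0},
  {"slide": [0,0,0],"spin": 0},
  {"slide": [0,0,0],"spin": 0},
  {"slide": [0,0,0],"spin": 0},
  {"slide": [0,0,0],"spin": 0},
  {"slide": [0,0,0],"spin": 0},
  {"slide": [0,0,0],"spin": 0},
], hand=1)

```text
t: 17.13
eef_pos: [485.1, -241.6, 63.4]
tcp_rot: [-3.141, 0.0, 0.374]
ft_force: [-1.4, 1.2, 1.0]
opening: 0.104
grip_force: 30.0
```

```bash
python3 st.py
```

```text
t17.13 [ 485.11 -241.56   63.41] [-1.7996e+02  1.0000e-02  2.1420e+01] [-1.41  1.22  0.95] [0.292 0.375 0.02 ] op 0.104 gf 30.0 [-0.584  0.58   1.906  0.     0.656  0.612] [-6.200e-01 -5.640e+01 -1.656e+01 -1.400e-01 -3.400e-01 -2.000e-02]
```

Emit:
carry_out([
  {"slide": [0,0,0],"spin": 0.06},
  {"slide": [0,0,0],"spin": 0.06},
  {"slide": [0,0,0],"spin": 0.06},
  {"slide": [0,0,0],"spin": 0},
  {"slide": [0,0,0],"spin": 0},
])

```text
t: 17.55
eef_pos: [485.1, -241.5, 63.4]
tcp_rot: [-3.141, 0.0, 0.281]
ft_force: [-1.2, 2.8, 2.6]
opening: 0.102
grip_force: 30.0
```

```bash
python3 st.py
```

```text
t17.55 [ 485.1  -241.52   63.4 ] [-1.7996e+02  1.0000e-02  1.6080e+01] [-1.24  2.82  2.6 ] [ 0.525  0.282 -0.088] op 0.102 gf 30.0 [-0.584  0.58   1.906  0.     0.656  0.706] [ -1.24 -56.37 -17.26  -0.31  -0.69   0.15]
```

Emit:
carry_out([
  {"slide": [0,0,0],"spin": 0.06},
  {"slide": [0,0,0],"spin": 0.06},
  {"slide": [0,0,0],"spin": 0.06},
  {"slide": [0,0,0],"spin": 0},
  {"slide": [0,0,0],"spin": 0},
])

```text
t: 17.97
eef_pos: [485.1, -241.5, 63.4]
tcp_rot: [-3.141, 0.0, 0.187]
ft_force: [-2.2, 4.5, 2.8]
opening: 0.104
grip_force: 30.0
```

```bash
python3 st.py
```

```text
t17.97 [ 485.07 -241.45   63.39] [-1.7996e+02  2.0000e-02  1.0720e+01] [-2.22  4.47  2.76] [ 0.842  0.404 -0.072] op 0.104 gf 30.0 [-0.584  0.58   1.906  0.     0.656  0.799] [ -2.   -56.06 -17.78  -0.52  -1.01   0.14]
```

Emit:
carry_out([
  {"slide": [0,0,0],"spin": 0.06},
  {"slide": [0,0,0],"spin": 0.06},
  {"slide": [0,0,0],"spin": 0.06},
  {"slide": [0,0,0],"spin": 0},
  {"slide": [0,0,0],"spin": 0},
])

```text
t: 18.38
eef_pos: [485.0, -241.4, 63.4]
tcp_rot: [-3.141, 0.0, 0.093]
ft_force: [-1.6, 5.1, 4.0]
opening: 0.101
grip_force: 30.0
```

```bash
python3 st.py
```

```text
t18.38 [ 485.04 -241.4    63.38] [-1.7995e+02  3.0000e-02  5.3200e+00] [-1.62  5.08  4.  ] [0.999 0.36  0.004] op 0.101 gf 30.0 [-5.840e-01  5.800e-01  1.906e+00  1.000e-03  6.560e-01  8.940e-01] [ -2.3  -55.96 -17.89  -0.62  -1.09   0.08]
```

Emit:
carry_out([
  {"slide": [0,0,0],"spin": 0.06},
  {"slide": [0,0,0],"spin": 0.06},
  {"slide": [0,0,0],"spin": 0.06},
  {"slide": [0,0,0],"spin": 0},
  {"slide": [0,0,0],"spin": 0},
])

```text
t: 18.8
eef_pos: [485.1, -241.3, 63.4]
tcp_rot: [-3.141, 0.001, -0.001]
ft_force: [-0.7, 5.9, 3.7]
opening: 0.101
grip_force: 30.0
```

```bash
python3 st.py
```

```text
t18.80 [ 485.05 -241.33   63.39] [-1.7995e+02  3.0000e-02 -9.0000e-02] [-0.7   5.85  3.72] [ 1.112  0.381 -0.055] op 0.101 gf 30.0 [-5.840e-01  5.800e-01  1.906e+00  1.000e-03  6.560e-01  9.880e-01] [ -2.58 -55.91 -17.99  -0.71  -1.15   0.08]
```

Emit:
carry_out([
  {"slide": [0,0.0015,0],"spin": 0.06},
  {"slide": [0,0,0],"spin": 0.06},
  {"slide": [0,0,0],"spin": 0.06},
  {"slide": [0,0,0],"spin": 0},
  {"slide": [0,0,0],"spin": 0},
])

```text
t: 19.22
eef_pos: [485.0, -241.3, 63.4]
tcp_rot: [-3.14, 0.001, -0.096]
ft_force: [0.4, 10.4, 3.6]
opening: 0.106
grip_force: 30.0
```

```bash
python3 st.py
```

```text
t19.22 [ 485.02 -241.32   63.38] [-1.7991e+02  6.0000e-02 -5.4900e+00] [ 0.37 10.35  3.62] [1.895 0.093 0.002] op 0.106 gf 30.0 [-0.584  0.581  1.906  0.002  0.657  1.081] [ -4.94 -55.53 -18.6   -1.41  -1.51   0.08]
```

Emit:
carry_out([
  {"slide": [0,0,0],"spin": 0.06},
  {"slide": [0,0,0],"spin": 0.06},
  {"slide": [0,0,0],"spin": 0.06},
  {"slide": [0,0,0],"spin": 0},
  {"slide": [0,0,0],"spin": 0},
])

```text
t: 19.63
eef_pos: [485.0, -241.2, 63.4]
tcp_rot: [-3.14, 0.001, -0.19]
ft_force: [0.1, 10.2, 5.0]
opening: 0.105
grip_force: 30.0
```

```bash
python3 st.py
```

```text
t19.63 [ 485.03 -241.24   63.37] [-1.7991e+02  7.0000e-02 -1.0890e+01] [ 0.06 10.22  4.98] [ 1.997  0.021 -0.058] op 0.105 gf 30.0 [-0.584  0.581  1.906  0.002  0.657  1.175] [ -5.26 -55.5  -18.66  -1.51  -1.55   0.09]
```

Emit:
carry_out([
  {"slide": [0,0,0],"spin": 0.06},
  {"slide": [0,0,0],"spin": 0.06},
  {"slide": [0,0,0],"spin": 0.06},
  {"slide": [0,0,0],"spin": 0},
  {"slide": [0,0,0],"spin": 0},
])

```text
t: 20.05
eef_pos: [485.1, -241.2, 63.4]
tcp_rot: [-3.14, 0.001, -0.284]
ft_force: [0.4, 11.5, 5.7]
opening: 0.105
grip_force: 30.0
```

```bash
python3 st.py
```

```text
t20.05 [ 485.05 -241.17   63.37] [-1.7991e+02  8.0000e-02 -1.6290e+01] [ 0.38 11.48  5.72] [ 2.162  0.009 -0.085] op 0.105 gf 30.0 [-0.584  0.581  1.906  0.002  0.657  1.27 ] [ -5.59 -55.48 -18.7   -1.61  -1.58   0.09]
```

Emit:
carry_out([
  {"slide": [0,0,0],"spin": 0.06},
  {"slide": [0,0,0],"spin": 0.06},
  {"slide": [0,0,0],"spin": 0.06},
  {"slide": [0,0,0],"spin": 0},
  {"slide": [0,0,0],"spin": 0},
])

```text
t: 20.47
eef_pos: [485.1, -241.1, 63.4]
tcp_rot: [-3.14, 0.001, -0.379]
ft_force: [0.6, 12.3, 5.3]
opening: 0.107
grip_force: 30.0
```

```bash
python3 st.py
```

```text
t20.47 [ 485.07 -241.11   63.39] [-1.7991e+02  8.0000e-02 -2.1690e+01] [ 0.59 12.27  5.32] [ 2.201 -0.034 -0.033] op 0.107 gf 30.0 [-0.584  0.58   1.906  0.002  0.657  1.364] [ -5.93 -55.46 -18.73  -1.72  -1.6    0.09]
```

It turned 43° with no bite, so the right canister's cap is loose. I'll release it, rise, align the tool with the pot and look at the flag.

Emit:
carry_out([
  {"slide": [0,-0.004,0],"spin": 0},
  {"slide": [0,0,0],"spin": 0},
  {"slide": [0,0,0],"spin": 0},
  {"slide": [0,0,0],"spin": 0},
  {"slide": [0,0,0],"spin": 0},
  {"slide": [0,0,-0.05],"spin": 0},
  {"slide": [0,0,-0.1],"spin": 0},
  {"slide": [0,0,-0.1],"spin": 0},
  {"slide": [0,0,-0.02],"spin": -0.2},
  {"slide": [0,0,0],"spin": -0.23},
  {"slide": [0,0,0],"spin": -0.23},
  {"slide": [0,0,0],"spin": -0.2},
], hand=0.3)

```text
t: 21.47
eef_pos: [485.8, -241.1, 171.9]
tcp_rot: [3.141, -0.001, 0.077]
ft_force: [0.1, -0.1, -0.5]
opening: 0.698
grip_force: 0.0
```

Emit:
carry_out([
  {"slide": [0,0,0],"spin": 0},
  {"slide": [0,0,0],"spin": 0},
  {"slide": [0,0,0],"spin": 0},
  {"slide": [0,0,0],"spin": 0},
  {"slide": [0,0,0],"spin": 0},
  {"slide": [0,0,0],"spin": 0},
], hand=1)

```text
t: 21.97
eef_pos: [485.9, -241.0, 171.3]
tcp_rot: [-3.141, 0.0, 0.069]
ft_force: [0.6, -0.1, 0.3]
opening: 0.339
grip_force: 0.0
```

```bash
python3 look.py /tmp/x.png; python3 -c "
from h import *
import pickle
c=pickle.load(open('w.pkl','rb'))
cv2.imwrite('pics/r2.png',cv2.resize(c['color'][60:260,160:400,::-1],None,fx=3,fy=3,interpolation=cv2.INTER_CUBIC))"
```

```text
22.0167 [ 485.84342008 -240.91819478  171.34493149] [-1.79992930e+02  3.19393613e-03  3.99238867e+00] [ 0.15138814 -0.04571221 -0.39705941] [-0.09792612  0.18978678  0.00200423] 0.296698647013045 [-0.58  0.43  1.81  0.    0.9   0.92]
```

View pics/r2.png

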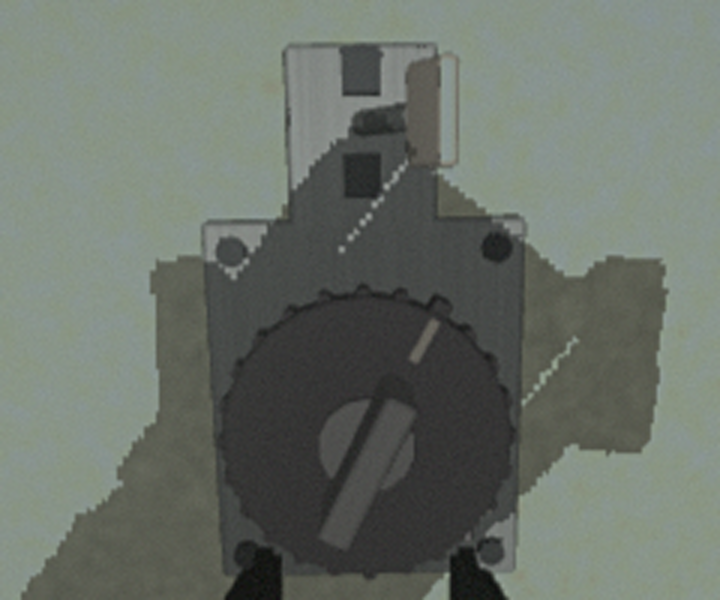

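The lug has turned about 25° clockwise. The hinge blocks are at crop (361,71) and (362,175), and the tab is near (432,110), leaning to -y.

Run:
```python
from h import *
import pickle
c=pickle.load(open("w.pkl","rb"))
f=lambda u,v,z:ray(c,160+u/3-.3,60+v/3-.3,z)
h=(f(361,71,18)+f(362,175,18))/2
b=[f(*p,3) for p in((231,250),(247,552),(497,246),(490,551))]
print(h,f(425,110,72)); d=b[0]-b[1]+b[2]-b[3];print(np.degrees(np.arctan2(d[1],d[0])))
p=np.array([485.1,-241.3]);d=h[:2]-p;print(np.hypot(*d),np.degrees(np.arctan2(d[1],d[0])))
th=np.arctan2(d[1],d[0]);x=np.array([np.cos(th),np.sin(th)]);y=np.array([-x[1],x[0]]);H=p+95*x
for k in(-55,5):
    q=H+k*y;print(k,q,rel(q[0],q[1],48,np.degrees(th)), rel(q[0],q[1],100))
```

```text
[ 578.38416232 -233.5647804    18.        ] [ 580.4822841  -250.45318712   72.        ]
4.804393164981665
93.60431913801833 4.740181045124079
-55 [ 584.3201277  -288.26132727] (array([0.2374, 0.1352, 0.3083]), np.float64(-0.024926412525761065), np.float64(3.9923886693512527)) (array([0.2374, 0.1352, 0.1783]), None, np.float64(3.9923886693512527))
5 [ 579.36188239 -228.46654654] (array([ 0.2354, -0.0147,  0.3084]), np.float64(-0.024926412525761065), np.float64(3.9923886693512527)) (array([ 0.2354, -0.0148,  0.1784]), None, np.float64(3.9923886693512527))
```

Emit:
carry_out([
  {"slide": [0.08,0.045,0],"spin": 0},
  {"slide": [0.08,0.045,0],"spin": 0},
  {"slide": [0.077,0.048,0],"spin": -0.025},
  {"slide": [0,0,0.03],"spin": 0},
  {"slide": [0,0,0.08],"spin": 0},
  {"slide": [0,0,0.08],"spin": 0},
  {"slide": [0,0,0.08],"spin": 0},
  {"slide": [0,0,0.038],"spin": 0},
  {"slide": [0,0,0],"spin": 0},
  {"slide": [0,0,0],"spin": 0},
])

```text
t: 22.85
eef_pos: [584.1, -289.2, 47.8]
tcp_rot: [-3.141, 0.001, 0.083]
ft_force: [0.5, -0.7, 1.0]
opening: 0.007
grip_force: 0.0
```

Emit:
carry_out([
  {"slide": [0,-0.02,0],"spin": 0},
  {"slide": [0,-0.02,0],"spin": 0},
  {"slide": [0,-0.02,0],"spin": 0},
  {"slide": [0,-0.02,0],"spin": 0},
  {"slide": [0,-0.02,0],"spin": 0},
  {"slide": [0,-0.02,0],"spin": 0},
  {"slide": [0,-0.01,0],"spin": 0},
  {"slide": [0,0,0],"spin": 0},
])

```text
t: 23.52
eef_pos: [579.9, -236.4, 48.3]
tcp_rot: [-3.141, 0.0, 0.084]
ft_force: [-0.6, -0.3, -0.8]
opening: 0.004
grip_force: 0.0
```

```bash
python3 st.py
```

```text
t23.52 [ 579.93 -236.35   48.32] [-1.7998e+02  1.0000e-02  4.8400e+00] [-0.61 -0.31 -0.82] [-0.02   0.185 -0.027] op 0.004 gf 0.0 [-0.492  0.689  1.699  0.     0.753  0.994] [ 4.600e-01 -6.690e+01 -1.851e+01  5.000e-02 -1.200e-01  1.300e-01]
```

Emit:
carry_out([
  {"slide": [0,-0.01,0],"spin": 0},
  {"slide": [0,-0.01,0],"spin": 0},
  {"slide": [0,0,0],"spin": 0},
])

```text
t: 23.77
eef_pos: [579.2, -229.1, 48.1]
tcp_rot: [-3.141, 0.0, 0.084]
ft_force: [0.6, 0.6, 0.3]
opening: 0.006
grip_force: 0.1
```

Emit:
carry_out([
  {"slide": [0,-0.01,0],"spin": 0},
  {"slide": [0,0,0],"spin": 0},
])

```text
t: 23.93
eef_pos: [578.9, -225.2, 48.2]
tcp_rot: [-3.141, 0.0, 0.084]
ft_force: [0.7, -0.2, 0.3]
opening: 0.005
grip_force: 0.2
```

Emit:
carry_out([
  {"slide": [0,-0.005,0],"spin": 0},
  {"slide": [0,0,0],"spin": 0},
])

```text
t: 24.1
eef_pos: [578.9, -223.7, 48.3]
tcp_rot: [3.141, -0.0, 0.084]
ft_force: [0.0, -3.5, -0.0]
opening: 0.006
grip_force: 1.1
```

Emit:
carry_out([
  {"slide": [0,-0.005,0],"spin": 0},
  {"slide": [0,0,0],"spin": 0},
])

```text
t: 24.27
eef_pos: [579.0, -222.7, 48.4]
tcp_rot: [3.14, -0.001, 0.084]
ft_force: [-0.7, -8.6, -1.5]
opening: 0.006
grip_force: 3.5
```

The push has met the stop (8.6 N). I'll back off, lift and check.

Emit:
carry_out([
  {"slide": [0,0.02,0],"spin": 0},
  {"slide": [0,0.05,0],"spin": 0},
  {"slide": [0,0.03,0],"spin": 0},
  {"slide": [0,0,-0.05],"spin": 0},
  {"slide": [0,0,-0.1],"spin": 0},
  {"slide": [0,0,-0.1],"spin": 0},
  {"slide": [-0.09,0,-0.05],"spin": 0},
  {"slide": [-0.09,0,0],"spin": 0},
  {"slide": [-0.05,0,0],"spin": 0},
  {"slide": [0,0,0],"spin": 0},
  {"slide": [0,0,0],"spin": 0},
])

```text
t: 25.18
eef_pos: [489.9, -269.6, 168.8]
tcp_rot: [3.142, -0.001, 0.082]
ft_force: [0.9, -0.0, 0.9]
opening: 0.005
grip_force: 0.0
```

```bash
python3 st.py; python3 -c "
from h import *
c=read_camera('wrist')['color'][:,:,::-1]
t=read_camera('top')['color'][165:265,165:385,::-1]
t=cv2.resize(t,(792,360),interpolation=cv2.INTER_CUBIC)
w=cv2.resize(c,(320,240))
o=np.zeros((600,792,3),np.uint8);o[:360]=t;o[360:,:320]=w
s=read_camera('side')['color'][120:330,190:360,::-1]
o[360:,340:534]=cv2.resize(s,(194,240));cv2.imwrite('pics/end.png',o)"
```

```text
t25.18 [ 489.9  -269.65  168.75] [ 1.80e+02 -4.00e-02  4.69e+00] [ 0.95 -0.03  0.87] [0.001 0.145 0.042] op 0.005 gf 0.0 [-6.210e-01  4.500e-01  1.775e+00  1.000e-03  9.160e-01  8.670e-01] [-8.200e-01 -5.653e+01 -2.098e+01  1.000e-02  0.000e+00 -1.300e-01]
```

View pics/end.png

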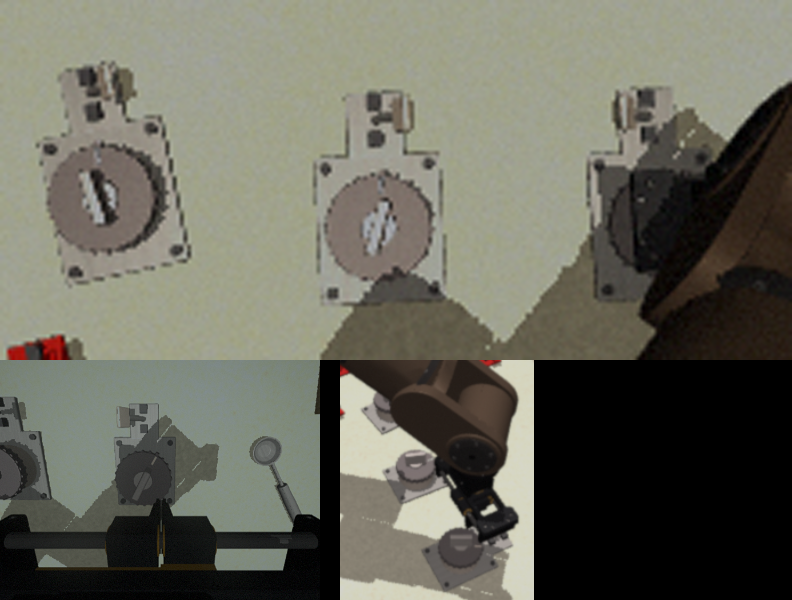

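The right flag now leans left, fully over, and the other two flags are unchanged. The left and middle lugs have moved several degrees clockwise, and the arm is clear.

```bash
python3 -c "
from cell import *
print(job_done())"
```

```text
the job is handed in; nothing more can be done
None
```

The job is handed in, with no verdict shown: the left and middle caps bit and held about 0.7 N m (sound), the right cap turned on freely (about 25°) so I flipped its flag fully over, and the other two flags are unchanged.

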